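Check the bench scale with its weights and put the glue cup back

TASK

Check the bench scale before the next glue is mixed: first stand the glue cup aside on the round cork mat. Then set the check weights that are out on the bench onto the pan one at a time, lightest first, each alone, flat and centred, letting go for a second or so while the scale settles, and lay each one into its own recess in the plywood tray. Finish with all the weights fully down in their recesses and the cup upright in the middle of the pan; never push or drop the pan onto its stop, and leave the other things on the bench where they are.

Things in the scene. Friction and masses are not known exactly. Their poses are not given: they have to be found in the camera images.
- bar_c (a point): Centre (half-way up) of the 100 g check weight: a slim flat aluminium bar, 100 mm long (own x), 16 mm wide (own y), 23 mm high. z up. Stands on the bench as read; may be absent. A small brass plug (12 mm, flush) marks the middle of its top.
- slab_c (a point): Centre (half-way up) of the 200 g check weight: a wider flat aluminium block, 84 mm long (own x), 36 mm wide (own y), 24.5 mm high. z up. Stands on the bench as read; may be absent. A small brass plug (12 mm, flush) marks the middle of its top.
- hex_c (a point): Centre (half-way up) of the 300 g check weight: a six-sided aluminium block, 60 mm across flats (69.3 mm across corners), 35.6 mm high; two corners lie on its own x axis, two flats face its own +y and -y. z up. Stands on the bench as read; may be absent. A small brass plug (12 mm, flush) marks the middle of its top.
- square_c (a point): Centre (half-way up) of the 500 g check weight: a square steel block, 52 x 52 mm (sides along own x and y), 23.5 mm high. z up. Stands on the bench as read; may be absent. A small brass plug (12 mm, flush) marks the middle of its top.
- cup_c (a point): Centre (32 mm above its underside) of the glue cup: a straight-sided open steel cup, 60 mm outside diameter, 64 mm high, wall 2.5 mm, 70 to 120 g. z up. It starts standing on the scale's pan, off centre.
- pan_top (a point): Centre of the upper face of the bench scale's pan: a flat level steel disc, 170 mm in diameter and 6 mm thick, whose upper face is 130 mm above the bench when empty. It is fixed to a sprung stem and moves only straight up and down. The point sinks with the pan.
- pan (a joint): How far the scale's pan is pressed down, m: 0 empty, spring 490 N/m with a damper, so 2 mm for each 100 g on it, settling within half a second; the stop is at 0.020 (1 kg).
- scale: The bench scale, a grey housing 190 (own x) x 165 (own y) mm, its round dial on the -x side; origin on the bench under the middle of the pan. The pan overhangs the housing's long sides by about 2 mm only; housing top 94 mm above the bench.
- tray: The weight tray, fixed to the bench: a plywood board 234 mm (own x) by 176 mm (own y), upper face 18 mm above the bench, with four recesses 7 mm deep, two beside two. Origin at the middle of its underside.
- recess_bar (a point): Centre of the floor (11 mm above the bench, 7 mm below the tray's upper face) of the tray recess cut for the 100 g weight: 109 (tray x) x 22 (tray y) mm, at least 3 mm clearance on every side. The weight goes in with its own x along the tray's x (either way round).
- recess_slab (a point): Centre of the floor (11 mm above the bench, 7 mm below the tray's upper face) of the tray recess cut for the 200 g weight: 93 (tray x) x 42 (tray y) mm, at least 3 mm clearance on every side. The weight goes in with its own x along the tray's x (either way round).
- recess_hex (a point): Centre of the floor (11 mm above the bench, 7 mm below the tray's upper face) of the tray recess cut for the 300 g weight: six-sided, two corners towards the tray's +x and -x, 66 across flats, mm, at least 3 mm clearance on every side. The weight goes in with its own x along the tray's x (either way round).
- recess_square (a point): Centre of the floor (11 mm above the bench, 7 mm below the tray's upper face) of the tray recess cut for the 500 g weight: 58 x 58 mm, at least 3 mm clearance on every side. The weight goes in with its own x along the tray's x (either way round).
- mat_top (a point): Centre of the upper face of the round cork mat, 100 mm in diameter, 4 mm thick, fixed to the bench.
- pencil: Bystander, to be left alone: flat carpenter's pencil, 120 x 14 x 8 mm, lying along its own x; origin under its middle.
- sanding_block: Bystander, to be left alone: cork sanding block 62 (own x) x 105 (own y) x 30 mm; origin under its middle.
- glue_bottle: Bystander, to be left alone: white glue bottle, 54 mm in diameter, 130 mm high; origin at the centre of its underside.
- pin_jar: Bystander, to be left alone: jar with an aluminium cap, 62 mm in diameter, 65 mm high; origin at the centre of its underside.
- chisel: Bystander, to be left alone: bench chisel lying along its own x, 245 mm long, up to 25 mm thick; origin under the front end of its handle.
- tuning_key: Bystander, to be left alone: T-shaped tuning key: wooden cross handle 100 mm long along own y, steel shank 88 mm along own +x, 22 mm thick; origin under the middle of the handle.
There are look-alikes about, which are no part of the job. Leave any orange look-alike of the part that bears slab_c alone. What is shaped like the part that bears square_c but red is not meant.

How it is judged:
By the outcome, as a careful person would: the job done as asked, in the order asked, and still so for the second after the job is handed in, with the robot touching nothing.
Of bar, slab, hex, square only 3 to 4 are there at a start; the rules pass over those that are not, and their reading is None.
At some moment in a run one of bar, slab, hex, square may be knocked a few centimetres aside while the robot is not near it.
It also fails if it takes over 210 s, if anything falls off the work surface, if the arm or the gripper's body presses on something with over 40 N, if the wrist force passes 120 N, or if a joint passes its speed limit or range.

ROBOT

A 7-joint arm with a two-finger parallel gripper is mounted at the origin on the work surface. World frame = base frame: x ahead of the robot, y to its left, z up, the work surface at z = 0. Lengths are in m, angles in rad, forces in N, time in s.
With the tool pointing down it reaches from about 0.4 to 0.75 m from the base axis. Payload 19.5 kg.
Tool frame: the origin (TCP) lies at the very end of the fingers, on their centre line; the grasp point (between the pads) lies 19 mm behind it; z points along the fingers, y is the line along which they close (so a half turn about z gives the same grasp; the last joint's range is limited). The gripper opens to 85 mm and grips with 20 to 120 N. Pads are 22 mm wide; open, the fingers measure 114 mm over their backs; the gripper's body (76 mm by 85 mm) begins 54 mm behind the grasp point. The pads swing forward as they close: fully open they stand 13 mm farther back than shut.
Start: joints at [-1.329, 0.707, -0.028, 1.485, 0.022, 0.951, -0.075], TCP at [0.161, 0.552, 0.231] pointing down, gripper open.
Joint ranges: [-2.71, 2.71], [-0.32, 2.16], [-1.57, 1.52], [0, 2.45], [-1.46, 4.6], [0, 2.02], [-2.83, 2.83]. Speed limits (rad/s): [1.89, 1.89, 2.57, 2.57, 3.01, 3.01, 3.01].

INTERFACE

Orientations are given as a unit quaternion [x, y, z, w].
In Python, from cell import ctrl gives the robot as it stands. The module is installed in compiled form; this text tells all that it offers.
- The arm moves only by the tool arm_command, never from a script. Its argument "rows" is a list that holds one entry, the list of rows, each a list of 5 numbers: the finger opening in cm, from 0 to 8.54, then the shift along the tool's x, y, z in cm, then the turn about the tool's z in degrees. In form: [[[hand, x, y, z, yaw], ...]]. A call has 1 to 10 rows; each row is the pose to reach, as a shift and turn from the pose commanded when the call began, along the tool's axes at that moment; what a row does not reach only later rows make up. A row lasts 1/8 s, in which the tool goes at most 62.5 mm and 10.7 degrees, less where a joint would pass 70% of its speed; a pose out of reach is approached as far as the arm can. A call with a gripper value outside its range is refused whole. The fingers move at their own pace and stop on an object; "grip_force" is the grip in N (left out, the last holds). Time passes only in rows, so rows that repeat a pose let the fingers close. It gives the time, the measured TCP pose, the force, the opening and the grip force at its end, in the units of the state.
- ctrl.state(): the state, without advancing time (a new reading comes with each control period).
- ctrl.read_camera(name): name is "scene" or "top"; returns a dict with "img" (420x560x3 uint8, blue, green, red), "fx", "fy", "cx", "cy" (pixels), "k1" (the pictures are not rectified: a ray, as slopes to the right and down, at radius r is drawn at 1 + k1 r^2 times it, then the intrinsics apply), "T" (4x4, takes a point from camera to world coordinates). Camera axes: x right, y down, z forward; pixel columns grow to the right and rows downward; lengths in m; the calibration is good to about 2 mm. A picture is of the moment at which its call begins. There is no depth.
- ctrl.job_done(): hands the job in; it is judged then, once.
The state is a dict: "time": time; "joints": joint angles; "joint_velocities": joint speeds; "joint_torque": joint torques, N m; "eef_pos": TCP position; "ee_rot": TCP orientation; "wrist_force": force on the tool from outside, world axes, zero at the start; "moment": the same for the moment, N m; "gripper_width": finger opening in m; "grasp_force": force on a finger pad.
Only numpy, scipy, OpenCV 4.12 (cv2) and the standard library are available. Lean on these libraries where they do the work, as an engineer would, in place of code of your own. Each camera call takes 0.05 s, during which the arm holds its last target. There are 200 camera calls.

## Working session

There is one attempt and no reset: what is moved stays moved. The work goes in short steps, Python scripts to look and compute and a tool call to move; the robot and the scene stay as the last step left them, time stands still between calls to the robot, and variables do not carry over. Pictures are saved under pics/ and viewed, at most 17 in all, crops included, and the job is handed in when it is done.

Besides the shell and the picture viewer there is one more tool, called after "Call:" as name(argument=value, ...), one argument or row to a line, values as JSON. arm_command: Moves the arm, as the interface text tells. Its arguments: {"type":"object","properties":{"rows":{"type":"array","items":{"type":"array","items":{"type":"array","items":{"type":"number"}}}},"grip_force":{"type":"number"}},"required":["rows"]}

```bash
mkdir -p pics; cat > h.py <<'E'
import numpy as np, cv2
from cell import ctrl
from scipy.spatial.transform import Rotation as R
def cam(n): return ctrl.read_camera(n)
def proj(c,P):
    P=np.atleast_2d(P).astype(float); T=np.linalg.inv(c["T"]); q=P@T[:3,:3].T+T[:3,3]
    s=q[:,:2]/q[:,2:]; s=s*(1+c["k1"]*(s**2).sum(1,keepdims=True))
    return s*[c["fx"],c["fy"]]+[c["cx"],c["cy"]]
def unproj(c,px,z):
    px=np.atleast_2d(px).astype(float); d=(px-[c["cx"],c["cy"]])/[c["fx"],c["fy"]]; s=d.copy()
    for _ in range(20): s=d/(1+c["k1"]*(s**2).sum(1,keepdims=True))
    r=np.c_[s,np.ones(len(s))]@c["T"][:3,:3].T; o=c["T"][:3,3]
    return o+r*((np.asarray(z)-o[2])/r[:,2])[:,None]
def rel(target,yaw=None):
    """shift in tool cm from current pose to world target"""
    s=ctrl.state(); Rm=R.from_quat(s["ee_rot"])
    return np.round(Rm.inv().apply(np.array(target)-s["eef_pos"])*100,2)
E
python3 - <<'E'
from h import *
s=ctrl.state(); print(s["eef_pos"],s["ee_rot"],R.from_quat(s["ee_rot"]).as_matrix().round(3),s["time"])
for n in("top","scene"):
    c=cam(n); cv2.imwrite(f"pics/{n}0.png",cv2.resize(c["img"],(800,600),interpolation=cv2.INTER_CUBIC)); print(n,c["T"].round(3),c["fx"],c["k1"])
E
```

```text
[0.16091745 0.5517547  0.23084301] [ 1.41413853e-01  9.89950421e-01 -5.30585788e-04 -6.50937774e-05] [[-0.96   0.28  -0.   ]
 [ 0.28   0.96  -0.001]
 [-0.    -0.001 -1.   ]] 0.0
top [[-0.015 -0.999  0.031  0.471]
 [-1.     0.015  0.003  0.068]
 [-0.004 -0.031 -1.     1.434]
 [ 0.     0.     0.     1.   ]] 495.63448758594603 -0.15618867609349188
scene [[-0.355  0.577 -0.736  1.219]
 [ 0.935  0.209 -0.287  0.367]
 [-0.012 -0.79  -0.613  0.715]
 [ 0.     0.     0.     1.   ]] 383.30081495545323 0.007969652971313596
```

View pics/top0.png

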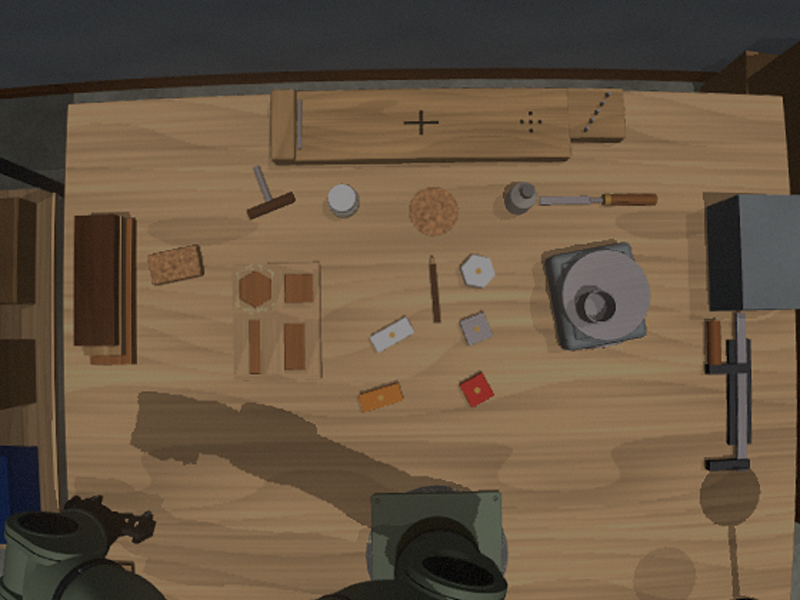

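View pics/scene0.png

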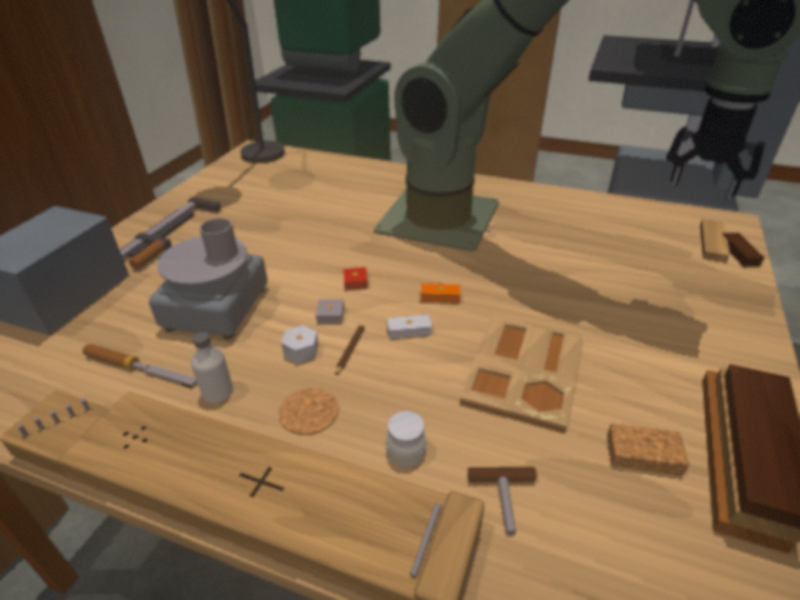

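The bar is absent; the slab, hex and square are out. What could be mistaken for what (800-px top view):
- **Slab:** grey at (391,333); the orange one at (381,397) is the look-alike.
- **Square:** grey at (476,328); the red one at (476,390) is the look-alike.
- **Hex:** (478,270), no look-alike. The jar cap at (342,200) is round.
- **Cup:** (596,305).

Next is one close crop to check these choices.

```bash
python3 - <<'E'
from h import *
c=cam("top"); im=c["img"]
a=cv2.resize(im[120:285,155:470],None,fx=2.54,fy=2.54,interpolation=cv2.INTER_CUBIC); cv2.imwrite("pics/crop1.png",a); print(a.shape)
E
```

```text
(419, 800, 3)
```

View pics/crop1.png

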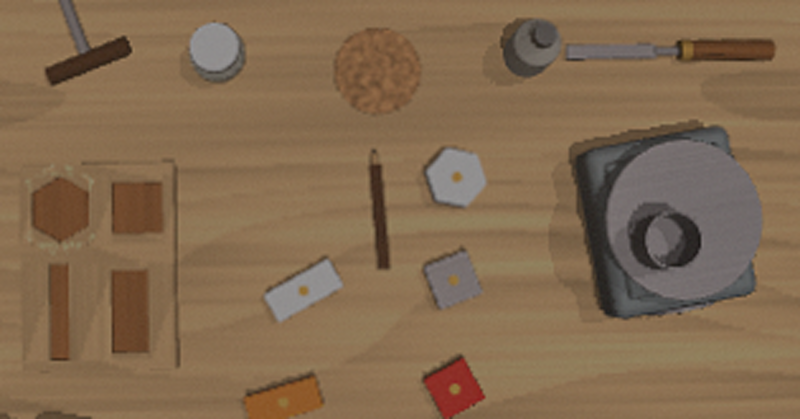

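The crop confirms the choices. Plugs: grey slab (303,290), hex (456,177), grey square (453,281). Orange (283,402) and red (454,389) stay put. Mat (377,71), pan about (684,220), cup rim about (666,238).

```bash
python3 - <<'E'
from h import *
c=cam("top")
U=lambda p,z: unproj(c,np.atleast_2d(p)/2.54+[155,120]-0.3,z)[:,:2]
def ang(a,b): d=b-a; return round(np.degrees(np.arctan2(d[1],d[0])),1)
def show(n,a): print(n,(np.array(a)*1000).round(0).tolist())
show("hex plug",U((456,177),.0356));show("slab plug",U((303.5,290),.0245));show("sq plug",U((453,281),.0235))
s=U([(263,296),(328,257),(343,281),(281,321)],.0245);show("slab mean",s.mean(0));print(ang(s[0],s[1]),ang(s[3],s[2]),np.linalg.norm(s[0]-s[1]),np.linalg.norm(s[1]-s[2]))
q=U([(424,266),(465,249),(482,290),(436,308)],.0235);show("sq mean",q.mean(0));print(ang(q[0],q[1]),ang(q[3],q[2]),ang(q[1],q[2]),np.linalg.norm(q[0]-q[1]))
h=U([(436,148),(473,150),(487,178),(463,207),(436,202),(424,175)],.0356);show("hex mean",h.mean(0));print([ang(h.mean(0),x) for x in h])
show("mat",U((377,71),.004))
p=U([(607,218),(762,222),(690,139),(684,301)],.126);show("pan pts",p);p=U((684.5,220),.128);show("pan",p)
r=U([(635,238),(701,238),(667,206),(667,270)],.194);show("cup rim",r);show("cup",r.mean(0))
t=U([(22,164),(174,160),(179,367),(22,367)],.018);show("tray",t);print(ang(t[3],t[0]),ang(t[2],t[1]),ang(t[0],t[1]))
show("recs hex,sq,bar,slab",U([(61,210),(137,207.5),(60,312),(130,311.5)],.018))
E
```

```text
hex plug [[574.0, -88.0]]
slab plug [[451.0, 84.0]]
sq plug [[458.0, -84.0]]
slab mean [452.0, 84.0]
-59.9 -58.0 0.08487682673905272 0.031681332685668064
sq mean [462.0, -83.0]
-68.4 -69.7 -158.4 0.04997197193005011
hex mean [575.0, -85.0]
[np.float64(29.9), np.float64(-37.7), np.float64(-93.1), np.float64(-163.2), np.float64(144.8), np.float64(86.0)]
mat [[700.0, -4.0]]
pan pts [[523.0, -237.0], [516.0, -404.0], [605.0, -328.0], [434.0, -317.0]]
pan [[519.0, -319.0]]
cup rim [[500.0, -249.0], [499.0, -316.0], [531.0, -282.0], [467.0, -281.0]]
cup [499.0, -282.0]
tray [[598.0, 402.0], [600.0, 228.0], [366.0, 225.0], [368.0, 405.0]]
-0.5 0.7 -89.5
recs hex,sq,bar,slab [[545.0, 358.0], [547.0, 271.0], [430.0, 360.0], [429.0, 280.0]]
```

```bash
cat >> h.py <<'E'
def go(x,y,z,psi=None,base=None):
    s=ctrl.state(); Rm=R.from_quat(s["ee_rot"]); ty=Rm.apply([0,1,0]); p=np.degrees(np.arctan2(ty[1],ty[0]))
    print("shift",rel([x,y,z]),"yaw",None if psi is None else round((p-psi+90)%180-90,1),"psi",round(p,1),"j7",round(s["joints"][6],2),"t",round(s["time"],2))
E
python3 -c "
from h import *
go(.48,.25,.28,90)"
```

```text
shift [-39.08 -20.05  -4.88] yaw -16.3 psi 73.7 j7 -0.08 t 0.2
```

Call:
arm_command(
  rows=[
    [[8.5, -39.1, -20.1, -4.9, -16.3], [8.5, -39.1, -20.1, -4.9, -16.3], [8.5, -39.1, -20.1, -4.9, -16.3], [8.5, -39.1, -20.1, -4.9, -16.3], [8.5, -39.1, -20.1, -4.9, -16.3], [8.5, -39.1, -20.1, -4.9, -16.3], [8.5, -39.1, -20.1, -4.9, -16.3], [8.5, -39.1, -20.1, -4.9, -16.3], [8.5, -39.1, -20.1, -4.9, -16.3], [8.5, -39.1, -20.1, -4.9, -16.3]],
  ],
  grip_force=30,
)

```text
time: 1.45
eef_pos: [0.4792, 0.2506, 0.2802]
ee_rot: [-0.001, 1.0, 0.0, -0.0]
wrist_force: [0.1, 0.6, -0.1]
gripper_width: 0.085
grasp_force: 0.0
```

Call:
arm_command(
  rows=[
    [[8.5, -1.9, -53.2, 0, 0], [8.5, -1.9, -53.2, 0, 0], [8.5, -1.9, -53.2, 0, 0], [8.5, -1.9, -53.2, 0, 0], [8.5, -1.9, -53.2, 0, 0], [8.5, -1.9, -53.2, 0, 0], [8.5, -1.9, -53.2, 0, 0], [8.5, -1.9, -53.2, 0, 0], [8.5, -1.9, -53.2, 0, 0], [8.5, -1.9, -53.2, 0, 0]],
  ],
)

```text
time: 2.7
eef_pos: [0.4992, -0.2836, 0.2798]
ee_rot: [0.0, 1.0, -0.0, -0.0]
wrist_force: [-0.9, 1.0, -0.2]
gripper_width: 0.0853
grasp_force: 0.0
```

```bash
python3 - <<'E'
from h import *
go(.499,-.282,.160,90)
c=cam("scene"); a=c["img"]
cv2.imwrite("pics/s1.png",cv2.resize(a[90:270,60:300],(800,600),interpolation=cv2.INTER_CUBIC))
c=cam("top"); a=c["img"]
cv2.imwrite("pics/t1.png",cv2.resize(a[120:285,155:470],(800,419),interpolation=cv2.INTER_CUBIC))
E
```

```text
shift [1.000e-02 1.600e-01 1.198e+01] yaw -0.1 psi 89.9 j7 1.91 t 2.7
```

View pics/s1.png

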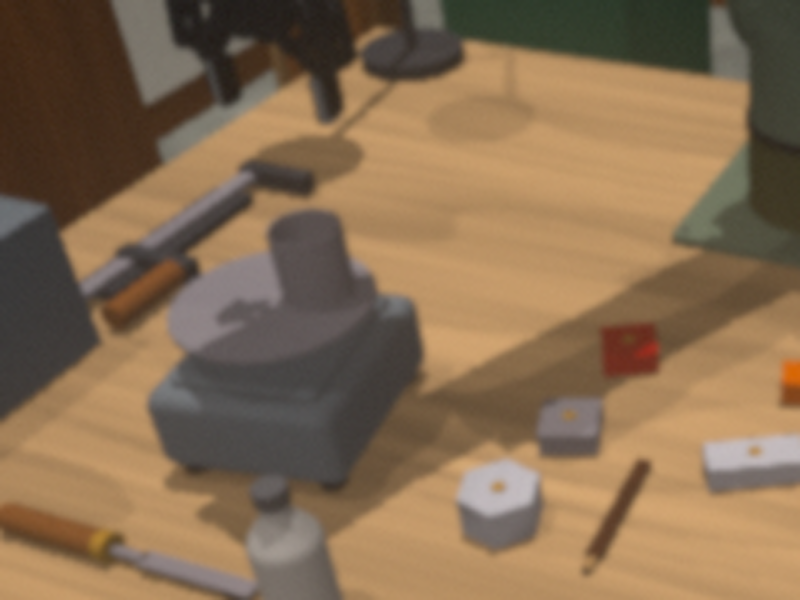

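The cup rim centre shows at (309,231) in this crop, pan edges at x=169 and x=376, and the open fingertips above at (228,100) and (326,118). I'll cross-check the estimates by projection.

```bash
python3 - <<'E'
from h import *
c=cam("scene")
K=lambda P: ((proj(c,P)-[60,90])*[800/240,600/180]).round(0)
print(K([.499,-.282,.192]))
t=np.linspace(0,2*np.pi,60)
for cx,cy in((.519,-.319),):
    e=K(np.c_[cx+.085*np.cos(t),cy+.085*np.sin(t),.128+0*t]); print("pan",e.min(0),e.max(0))
e=K(np.c_[.499+.03*np.cos(t),-.282+.03*np.sin(t),.192+0*t]); print("rim",e.min(0),e.max(0))
e=K(np.c_[.519+.085*np.cos(t),-.319+.085*np.sin(t),.122+0*t]); print("panlow",e.min(0),e.max(0))
g=c["img"]
E
```

```text
[[308. 228.]]
pan [166. 246.] [377. 358.]
rim [269. 209.] [346. 247.]
panlow [168. 251.] [378. 364.]
```

Call:
arm_command(
  rows=[
    [[8.5, 0, 0.2, 4, 0], [8.5, 0, 0.2, 8, 0], [8.5, 0, 0.2, 10, 0], [8.5, 0, 0.2, 12, 0], [8.5, 0, 0.2, 12, 0], [7, 0, 0.2, 12, 0], [6.2, 0, 0.2, 12, 0], [5.6, 0, 0.2, 12, 0], [5.4, 0, 0.2, 12, 0], [5.4, 0, 0.2, 12, 0]],
  ],
  grip_force=25,
)

```text
time: 4.1
eef_pos: [0.4995, -0.2805, 0.1604]
ee_rot: [-0.0, 1.0, -0.0, 0.0]
wrist_force: [1.5, 0.3, 0.7]
gripper_width: 0.0581
grasp_force: 32.0
```

```bash
python3 - <<'E'
from h import *
s=ctrl.state();print(s["wrist_force"],s["gripper_width"],s["grasp_force"],s["eef_pos"])
go(.70,-.004,.26,90)
E
```

```text
[1.5169349  0.27987497 0.69188232] 0.058141876372082034 31.9718674197793 [ 0.49951877 -0.28046119  0.160436  ]
shift [-20.07  27.63  -9.96] yaw 0.0 psi 90.0 j7 1.86 t 4.1
```

Call:
arm_command(
  rows=[
    [[5.4, 0, 0, -1, 0], [5.4, 0, 0, -3, 0], [5.4, 0, 0, -6, 0], [5.4, 0, 0, -9.9, 0], [5.4, -4, 6, -9.9, 0], [5.4, -8, 11, -9.9, 0], [5.4, -12, 16.5, -9.9, 0], [5.4, -16, 22, -9.9, 0], [5.4, -20.1, 27.6, -9.9, 0], [5.4, -20.1, 27.6, -9.9, 0]],
  ],
)

```text
time: 5.35
eef_pos: [0.7009, -0.0006, 0.2593]
ee_rot: [-0.002, 1.0, 0.001, -0.0]
wrist_force: [-0.6, -0.8, -0.7]
gripper_width: 0.0579
grasp_force: 31.8
```

Call:
arm_command(
  rows=[
    [[5.4, 0, 0, 5, 0], [5.4, 0, 0, 10, 0], [5.4, 0, 0, 15, 0], [5.4, 0, 0, 19, 0], [5.4, 0, 0, 21, 0], [5.4, 0, 0, 21, 0]],
  ],
)

```text
time: 6.1
eef_pos: [0.7, -0.0043, 0.0491]
ee_rot: [-0.0, 1.0, -0.0, -0.001]
wrist_force: [-0.5, -0.1, 0.1]
gripper_width: 0.058
grasp_force: 31.7
```

```bash
python3 - <<'E'
from h import *
s=ctrl.state();print(s["wrist_force"],s["gripper_width"],s["grasp_force"],s["eef_pos"])
go(.70,-.004,.037,90)
c=cam("scene"); a=c["img"]
cv2.imwrite("pics/s2.png",cv2.resize(a[180:330,130:330],(800,600),interpolation=cv2.INTER_CUBIC))
E
```

```text
[-0.45749773 -0.06766727  0.0643467 ] 0.057958471570183856 31.74944182857871 [ 0.70003592 -0.00434489  0.04914681]
shift [0.   0.03 1.21] yaw 0.0 psi 90.0 j7 1.43 t 6.1
```

View pics/s2.png

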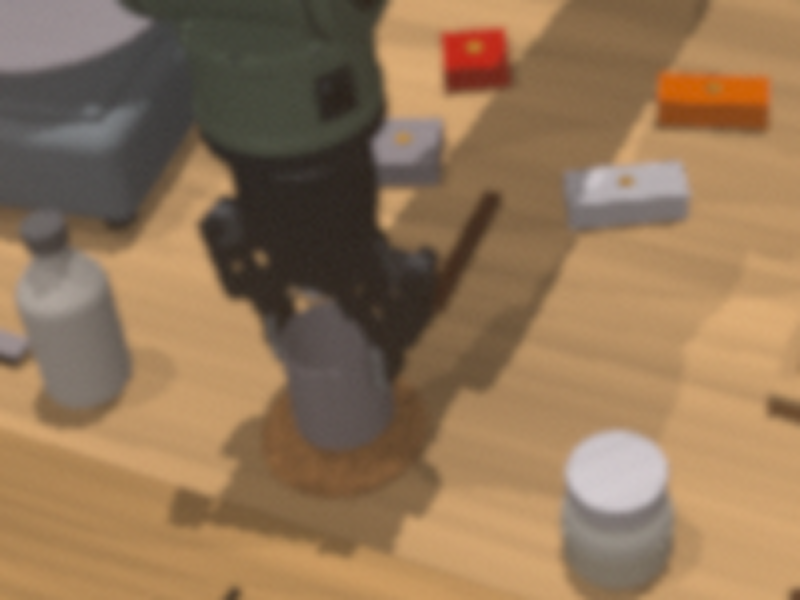

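The cup hangs upright over the mat, its base at about (345,430) with the mat spanning 262–430. Now lower it in small steps.

Call:
arm_command(
  rows=[
    [[5.4, 0, 0, 0.5, 0], [5.4, 0, 0, 0.9, 0], [5.4, 0, 0, 1.1, 0], [5.4, 0, 0, 1.2, 0], [5.4, 0, 0, 1.2, 0]],
  ],
)

```text
time: 6.78
eef_pos: [0.7003, -0.0043, 0.0379]
ee_rot: [-0.0, 1.0, -0.0, 0.0]
wrist_force: [-3.9, -0.6, 6.8]
gripper_width: 0.0582
grasp_force: 32.5
```

Call:
arm_command(
  rows=[
    [[6.2, 0, 0, 0, 0], [7, 0, 0, 0, 0], [8, 0, 0, 0, 0], [8.5, 0, 0, 0, 0], [8.5, 0, 0, 0, 0], [8.5, 0, 0, -2, 0], [8.5, 0, 0, -6, 0], [8.5, 0, 0, -11, 0], [8.5, 0, 0, -16.2, 0], [8.5, 0, 0, -16.2, 0]],
  ],
)

```text
time: 8.02
eef_pos: [0.7017, -0.0043, 0.2049]
ee_rot: [-0.0, 1.0, 0.0, 0.004]
wrist_force: [-0.2, 0.5, -1.1]
gripper_width: 0.0851
grasp_force: 0.0
```

```bash
python3 - <<'E'
from h import *
go(.4515,.084,.12,31)
c=cam("scene"); a=c["img"]
cv2.imwrite("pics/s3.png",cv2.resize(a[160:330,130:330],(706,600),interpolation=cv2.INTER_CUBIC))
E
```

```text
shift [25.08  8.84  8.3 ] yaw 59.0 psi 90.0 j7 1.45 t 8.03
```

View pics/s3.png

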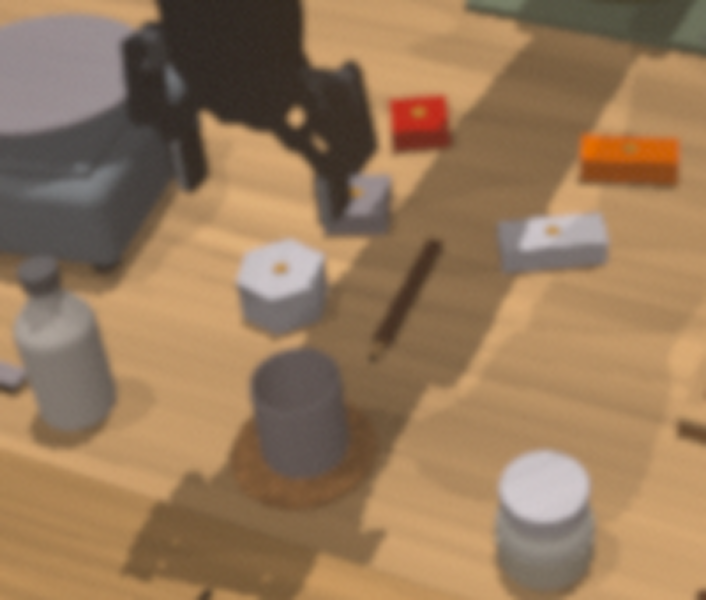

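The cup stands upright on the mat at (300,410). The slab plug is at (553,231).

Call:
arm_command(
  rows=[
    [[8.5, 6, 2, 0, 10], [8.5, 12, 4, 1, 20], [8.5, 18, 6, 3, 30], [8.5, 25.1, 8.8, 5, 40], [8.5, 25.1, 8.8, 8.3, 50], [8.5, 25.1, 8.8, 8.3, 59], [8.5, 25.1, 8.8, 8.3, 59], [8.5, 25.1, 8.8, 8.3, 59]],
  ],
)

```text
time: 9.07
eef_pos: [0.4496, 0.0833, 0.1166]
ee_rot: [0.49, 0.871, 0.0, 0.0]
wrist_force: [-0.3, -0.1, 0.4]
gripper_width: 0.085
grasp_force: 0.0
```

```bash
python3 - <<'E'
from h import *
c=cam("scene"); go(.4515,.084,.009,31)
px=np.array([553,231])*[200/706,170/600]+[130,160]-.3
print(unproj(c,px,.0245)[:,:2]*1000, proj(c,[.451,.084,.0245]),px)
a=c["img"]
cv2.imwrite("pics/s4.png",cv2.resize(a[170:290,210:370],(800,600),interpolation=cv2.INTER_CUBIC))
E
```

```text
shift [-0.03  0.19 10.76] yaw 0.2 psi 31.2 j7 0.48 t 9.12
[[451.94076022  86.07025575]] [[285.77602544 224.78188546]] [286.3572238 225.15     ]
```

View pics/s4.png

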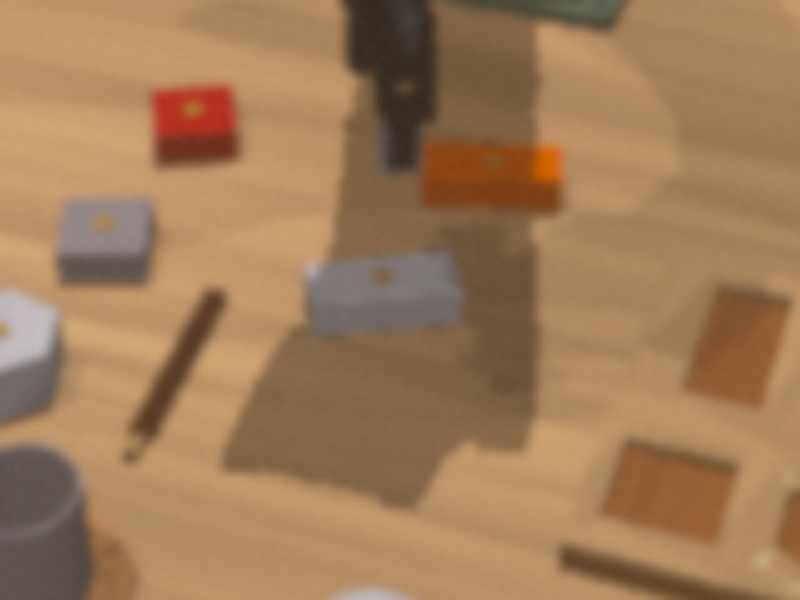

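Call:
arm_command(
  rows=[
    [[7, 0, 0.2, 4, 0], [7, 0, 0.2, 8, 0], [7, 0, 0.2, 10, 0], [7, 0, 0.2, 10.7, 0], [7, 0, 0.2, 10.7, 0], [5, 0, 0.2, 10.7, 0], [4, 0, 0.2, 10.7, 0], [3, 0, 0.2, 10.7, 0], [3, 0, 0.2, 10.7, 0], [3, 0, 0.2, 10.7, 0]],
  ],
  grip_force=40,
)

```text
time: 10.38
eef_pos: [0.4514, 0.0847, 0.01]
ee_rot: [0.492, 0.871, 0.0, 0.001]
wrist_force: [-0.4, 1.1, 12.0]
gripper_width: 0.0346
grasp_force: 38.8
```

Call:
arm_command(
  rows=[
    [[3, 0, 0, -1, 0], [3, 0, 0, -3, 0], [3, 0, 0, -8, 0], [3, 0, 0, -14, 0], [3, 0, 0, -20, 0], [3, 0, 0, -20, 0], [3, 0, 0, -20, 0]],
  ],
)

```text
time: 11.25
eef_pos: [0.4505, 0.0846, 0.2092]
ee_rot: [0.492, 0.871, -0.0, -0.0]
wrist_force: [0.1, 0.2, -2.7]
gripper_width: 0.0347
grasp_force: 41.3
```

```bash
python3 - <<'E'
from h import *
go(.519,-.319,.21,31)
c=cam("scene");P=ctrl.state()["eef_pos"];px=proj(c,[P])[0].astype(int);print(px)
x,y=max(px[0]-80,0),max(px[1]-80,0)
cv2.imwrite("pics/s5.png",cv2.resize(c["img"][y:y+120,x:x+160],(800,600),interpolation=cv2.INTER_CUBIC))
E
```

```text
shift [-38.11 -14.95  -0.08] yaw 0.1 psi 31.1 j7 0.46 t 11.25
[285 168]
```

View pics/s5.png

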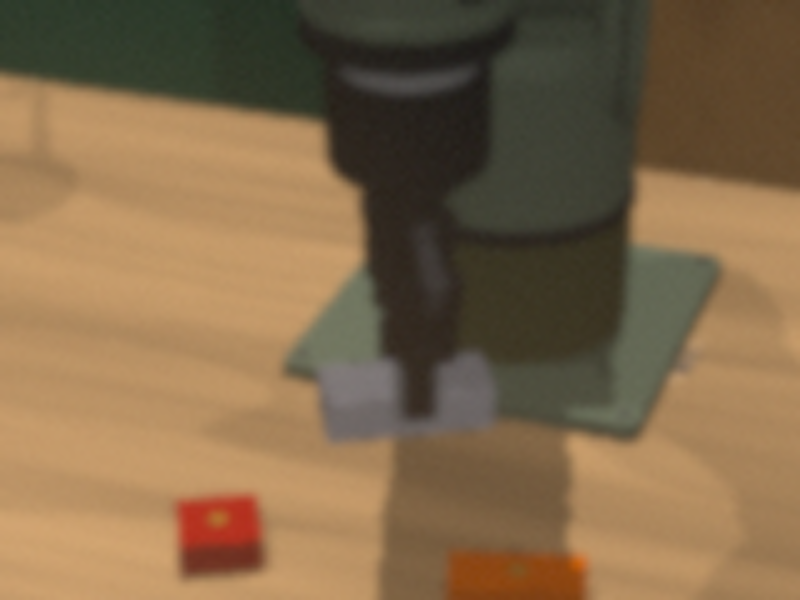

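The slab is level in the fingers and held near its middle (slab spans 320–495, fingers at 418). To the pan.

Call:
arm_command(
  rows=[
    [[3, -6, -2.4, -0.1, 0], [3, -12, -4.8, -0.1, 0], [3, -18, -7.1, -0.1, 0], [3, -24, -9.5, -0.1, 0], [3, -30, -11.8, -0.1, 0], [3, -35, -13.8, -0.1, 0], [3, -38.1, -15, -0.1, 0], [3, -38.1, -15, -0.1, 0], [3, -38.1, -15, -0.1, 0]],
  ],
)

```text
time: 12.42
eef_pos: [0.5185, -0.3184, 0.2091]
ee_rot: [0.492, 0.871, 0.0, -0.001]
wrist_force: [0.0, 0.1, -2.3]
gripper_width: 0.035
grasp_force: 41.3
```

Call:
arm_command(
  rows=[
    [[3, 0, 0, 3, 0], [3, 0, 0, 5, 0], [3, 0, 0, 6.3, 0], [3, 0, 0, 6.8, 0], [3, 0, 0, 7.2, 0], [3, 0, 0, 7.4, 0], [3, 0, 0, 7.4, 0], [3, 0, 0, 7.4, 0]],
  ],
)

```text
time: 13.42
eef_pos: [0.519, -0.3193, 0.1367]
ee_rot: [0.492, 0.871, 0.0, 0.0]
wrist_force: [0.2, 0.8, 1.1]
gripper_width: 0.035
grasp_force: 41.4
```

```bash
python3 - <<'E'
from h import *
s=ctrl.state();print(s["wrist_force"]);go(.519,-.319,.1355,31)
E
```

```text
[0.1508575  0.80745072 1.11994519]
shift [0.02 0.02 0.12] yaw 0.0 psi 31.0 j7 1.12 t 13.43
```

Call:
arm_command(
  rows=[
    [[3.8, 0, 0, 0, 0], [4.6, 0, 0, 0, 0], [6, 0, 0, 0, 0], [6, 0, 0, -0.3, 0], [6, 0, 0, -0.3, 0], [6, 0, 0, -0.3, 0], [6, 0, 0, -0.3, 0], [6, 0, 0, -0.3, 0], [6, 0, 0, -0.3, 0], [6, 0, 0, -0.3, 0]],
  ],
)

```text
time: 14.68
eef_pos: [0.5188, -0.3193, 0.1393]
ee_rot: [0.492, 0.871, -0.0, 0.0]
wrist_force: [-0.9, -0.5, -0.1]
gripper_width: 0.0602
grasp_force: 0.0
```

Call:
arm_command(
  rows=[
    [[6, 0, 0, 0, 0], [6, 0, 0, 0, 0], [6, 0, 0, 0, 0], [6, 0, 0, 0, 0], [6, 0, 0, 0, 0], [6, 0, 0, 0, 0], [6, 0, 0, 0, 0]],
  ],
)

```text
time: 15.55
eef_pos: [0.5188, -0.3193, 0.1393]
ee_rot: [0.492, 0.871, -0.0, 0.0]
wrist_force: [-0.8, -0.1, -0.0]
gripper_width: 0.0594
grasp_force: 0.0
```

```bash
python3 - <<'E'
from h import *
s=ctrl.state();print(s["wrist_force"]);go(.519,-.319,.1355,31)
c=cam("scene")
cv2.imwrite("pics/s6.png",cv2.resize(c["img"][120:240,60:220],(800,600),interpolation=cv2.INTER_CUBIC))
E
```

```text
[-0.76133552 -0.09432159 -0.02076501]
shift [0.01 0.03 0.38] yaw 0.0 psi 31.0 j7 1.11 t 15.55
```

View pics/s6.png

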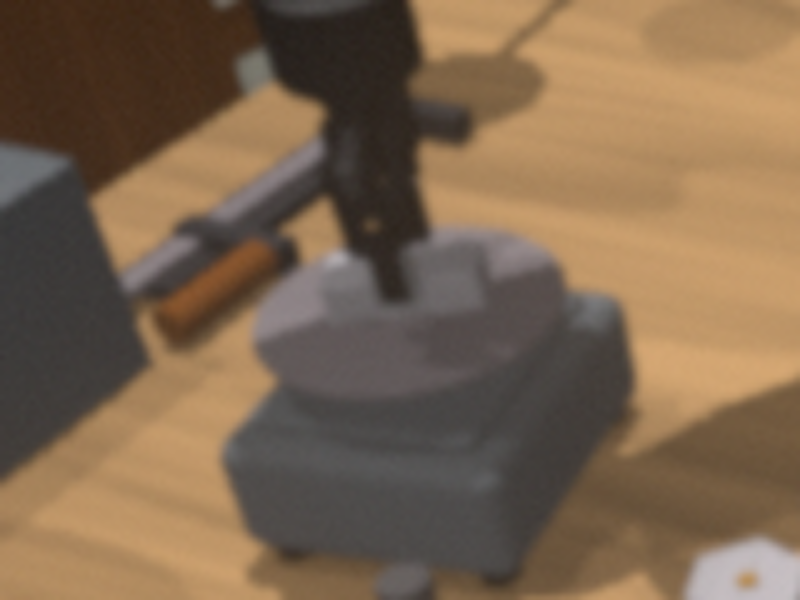

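The slab lies flat in the middle of the pan, plate visible all round. Regrasp it; meanwhile measure the recess edges sub-pixel.

Call:
arm_command(
  rows=[
    [[6, 0, 0, 0.35, 0], [6, 0, 0, 0.35, 0], [5, 0, 0, 0.35, 0], [4.2, 0, 0, 0.35, 0], [3, 0, 0, 0.35, 0], [3, 0, 0, 0.35, 0], [3, 0, 0, 0.35, 0]],
  ],
  grip_force=25,
)

```text
time: 16.48
eef_pos: [0.5189, -0.3193, 0.1359]
ee_rot: [0.492, 0.871, -0.0, 0.0]
wrist_force: [0.2, 0.1, 0.9]
gripper_width: 0.0353
grasp_force: 30.0
```

```bash
python3 - <<'E'
from h import *
s=ctrl.state();print(s["wrist_force"]);go(.45,.27,.22,90)
c=cam("top");im=c["img"].astype(float)
h=cv2.GaussianBlur(im,(0,0),.7); g=h[:,:,0]  # blue: recess darker
def edge(line,horizontal,lo,hi,span):
    # average profile across span, find strongest falls/rises
    p=(g[span[0]:span[1],lo:hi].mean(0) if horizontal else g[lo:hi,span[0]:span[1]].mean(1)); d=np.diff(p)
    def sub(i):
        a,b,e=d[i-1],d[i],d[i+1]; return lo+i+.5+.5*(a-e)/(a-2*b+e)
    return sub(int(d[1:-1].argmin())+1),sub(int(d[1:-1].argmax())+1)
N=lambda u,v:(u/2.54+155,v/2.54+120)
for n,(u0,u1,v0,v1) in dict(slab=(111,149,270,353),sq=(112,162,182,234),bar=(49,70,263,360)).items():
    a,b=N(u0,v0),N(u1,v1)
    ax=edge(0,True,int(a[0])-5,int(b[0])+7,(int(a[1])+5,int(b[1])-4)); ay=edge(0,False,int(a[1])-5,int(b[1])+7,(int(a[0])+2,int(b[0])-1))
    m=((ax[0]+ax[1])/2,(ay[0]+ay[1])/2)
    w=unproj(c,[m,(ax[0],m[1]),(ax[1],m[1]),(m[0],ay[0]),(m[0],ay[1])],.018)[:,:2]*1000
    print(n,w.round(1).tolist())
E
```

```text
[0.23329965 0.14130591 0.85829906]
shift [54.04 24.48 -8.42] yaw -59.0 psi 31.0 j7 1.12 t 16.48
slab [[429.5, 280.6], [429.8, 301.7], [429.3, 259.5], [476.2, 280.0], [382.8, 281.2]]
sq [[546.7, 271.3], [547.2, 300.4], [546.3, 242.3], [575.8, 271.0], [517.7, 271.6]]
bar [[429.5, 361.7], [429.6, 372.8], [429.4, 350.6], [484.2, 361.1], [374.8, 362.4]]
```

Call:
arm_command(
  rows=[
    [[3, 0, 0, 0, 0], [3, 0, 0, -0.5, 0], [3, 0, 0, -2, 0], [3, 0, 0, -5, 0], [3, 0, 0, -8.5, 0], [3, 5, 2, -8.5, -8], [3, 10, 4.1, -8.5, -16], [3, 15, 6.2, -8.5, -24], [3, 20.5, 8.5, -8.5, -32], [3, 26, 10.8, -8.5, -40]],
  ],
  grip_force=40,
)

```text
time: 17.77
eef_pos: [0.4769, -0.0392, 0.2219]
ee_rot: [0.163, 0.987, -0.0, 0.001]
wrist_force: [1.2, -0.2, -0.9]
gripper_width: 0.0353
grasp_force: 44.3
```

```bash
python3 - <<'E'
from h import *
go(.4295,.2806,.12,90)
E
```

```text
shift [14.77 28.76 10.17] yaw -18.7 psi 71.3 j7 1.2 t 17.77
```

Call:
arm_command(
  rows=[
    [[3, 3, 5, 0, -6], [3, 5.5, 10, 1, -12], [3, 8, 15.5, 3, -18.7], [3, 11, 21, 5, -18.7], [3, 13.5, 26, 7, -18.7], [3, 14.8, 28.8, 8, -18.7], [3, 14.8, 28.8, 10.2, -18.7], [3, 14.8, 28.8, 10.2, -18.7], [3, 14.8, 28.8, 10.2, -18.7], [3, 14.8, 28.8, 10.2, -18.7]],
  ],
)

```text
time: 19.02
eef_pos: [0.4314, 0.2795, 0.1198]
ee_rot: [0.003, 1.0, 0.0, 0.001]
wrist_force: [-0.4, -0.2, -1.9]
gripper_width: 0.0347
grasp_force: 44.2
```

```bash
python3 - <<'E'
from h import *
go(.4295,.2806,.0285,90)
E
```

```text
shift [0.2  0.1  9.13] yaw -0.3 psi 89.7 j7 0.83 t 19.02
```

Call:
arm_command(
  rows=[
    [[3, 0.1, 0.1, 4, -0.3], [3, 0.2, 0.1, 7, -0.3], [3, 0.2, 0.1, 8.8, -0.3], [3, 0.2, 0.1, 8.8, -0.3], [3, 0.2, 0.1, 8.8, -0.3]],
  ],
)

```text
time: 19.65
eef_pos: [0.4294, 0.2808, 0.0318]
ee_rot: [-0.0, 1.0, 0.0, 0.0]
wrist_force: [-0.1, 0.3, -1.7]
gripper_width: 0.0351
grasp_force: 44.2
```

```bash
python3 - <<'E'
from h import *
s=ctrl.state();print(s["wrist_force"]);go(.4295,.2806,.0205,90)
c=cam("scene")
cv2.imwrite("pics/s7.png",cv2.resize(c["img"][190:310,290:450],(800,600),interpolation=cv2.INTER_CUBIC))
E
```

```text
[-0.12344603  0.31144264 -1.74213173]
shift [-0.01 -0.02  1.13] yaw 0.0 psi 90.0 j7 0.82 t 19.65
```

View pics/s7.png

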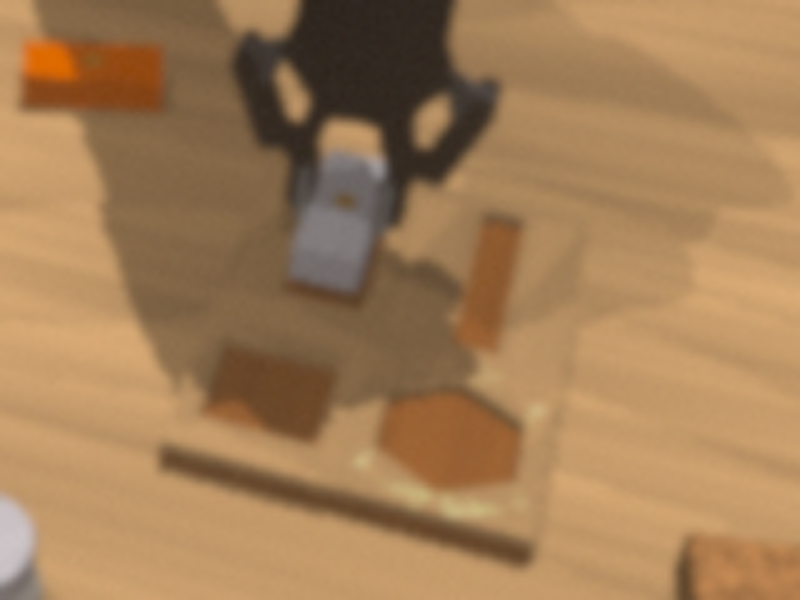

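The slab sits over its recess with recess edges showing evenly (front edge about (330,295)). Lower it.

Call:
arm_command(
  rows=[
    [[3, 0, 0, 0.4, 0], [3, 0, 0, 0.8, 0], [3, 0, 0, 1.0, 0], [3, 0, 0, 1.1, 0], [3, 0, 0, 1.1, 0]],
  ],
)

```text
time: 20.32
eef_pos: [0.4289, 0.2806, 0.021]
ee_rot: [-0.0, 1.0, 0.0, 0.0]
wrist_force: [-7.2, -2.9, 34.9]
gripper_width: 0.0347
grasp_force: 48.4
```

Call:
arm_command(
  rows=[
    [[3.6, 0, 0, -0.05, 0], [4.5, 0, 0, -0.05, 0], [5.5, 0, 0, -0.05, 0], [5.5, 0, 0, -1, 0], [5.5, 0, 0, -4, 0], [6, 0, 0, -9, 0], [7, 0, 0, -15, 0], [8.5, 0, 0, -18, 0], [8.5, 0, 0, -18, 0]],
  ],
  grip_force=40,
)

```text
time: 21.45
eef_pos: [0.4295, 0.281, 0.2022]
ee_rot: [-0.0, 1.0, 0.001, 0.002]
wrist_force: [0.7, 0.5, -1.1]
gripper_width: 0.0852
grasp_force: 0.0
```

```bash
python3 - <<'E'
from h import *
go(.5745,-.087,.2,54.5)
c=cam("scene")
def up(px,z): return (unproj(c,px,z)[:,:2]*1000).round(1).tolist()
cv2.imwrite("pics/s8.png",cv2.resize(c["img"][190:310,290:450],(800,600),interpolation=cv2.INTER_CUBIC))
hx=c["img"][170:290,170:330]
cv2.imwrite("pics/s9.png",np.hstack([cv2.resize(x,(400,300),interpolation=cv2.INTER_CUBIC) for x in (c["img"][190:310,290:450],hx)]))
E
```

```text
shift [-14.48 -36.81   0.18] yaw 35.5 psi 90.0 j7 0.85 t 21.45
```

View pics/s9.png

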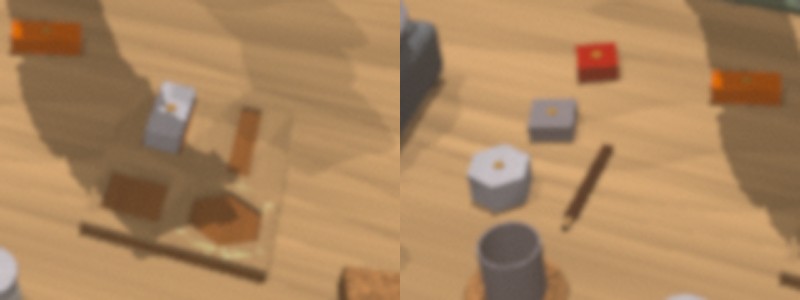

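The slab is down in its recess, plug at (170,107) on the left; the hex plug is at (499,165) on the right. From here the plugs are measured by code.

```bash
cat >> h.py <<'E'
def plug(c,P,r=5):
    """saturation-weighted centroid of the brass plug near predicted world point P -> world xy at that height"""
    u,v=proj(c,[P])[0].round().astype(int); w=c["img"][v-r:v+r+1,u-r:u+r+1].astype(float)
    sat=w[:,:,2]-w[:,:,0]; sat=np.clip(sat-.4*sat.max(),0,None); yy,xx=np.mgrid[v-r:v+r+1,u-r:u+r+1]
    px=[(sat*xx).sum()/sat.sum(),(sat*yy).sum()/sat.sum()]
    return (unproj(c,px,P[2])[0,:2]*1000).round(1).tolist(), sat.max().round(0)
E
python3 - <<'E'
from h import *
for n in("scene","top"):
    c=cam(n)
    for k,P in dict(hex=(.574,-.087,.0356),slab_in=(.4295,.2806,.0355),sq=(.458,-.084,.0235)).items(): print(n,k,[plug(c,P,r)for r in(3,4)])
E
```

```text
scene hex [([574.7, -88.7], np.float64(49.0)), ([574.7, -88.7], np.float64(49.0))]
scene slab_in [([428.0, 280.8], np.float64(53.0)), ([428.0, 280.8], np.float64(53.0))]
scene sq [([459.6, -84.4], np.float64(52.0)), ([459.6, -84.4], np.float64(52.0))]
top hex [([574.7, -88.9], np.float64(58.0)), ([574.7, -88.9], np.float64(58.0))]
top slab_in [([427.8, 281.5], np.float64(8.0)), ([427.3, 282.5], np.float64(8.0))]
top sq [([459.9, -84.3], np.float64(58.0)), ([459.9, -84.3], np.float64(58.0))]
```

Call:
arm_command(
  rows=[
    [[8.5, -2.3, -6, 0, 6], [8.5, -4.6, -12, 0, 12], [8.5, -7, -18, 0, 18], [8.5, -9.4, -24, 0, 24], [8.5, -11.8, -30, 0, 30], [8.5, -14.5, -37, 1, 35.5], [8.5, -14.5, -37, 5, 35.5], [8.5, -14.5, -37, 9, 35.5], [8.5, -14.5, -37, 9, 35.5], [8.5, -14.5, -37, 9, 35.5]],
  ],
)

```text
time: 22.85
eef_pos: [0.5745, -0.089, 0.1109]
ee_rot: [0.304, 0.953, -0.0, 0.0]
wrist_force: [-0.3, -0.1, -0.3]
gripper_width: 0.0851
grasp_force: 0.0
```

```bash
python3 - <<'E'
from h import *
go(.5747,-.0888,.012,54.5)
c=cam("scene");print(plug(c,(.5747,-.0888,.0356),3))
E
```

```text
shift [0.   0.02 9.89] yaw 0.1 psi 54.6 j7 1.06 t 22.85
([574.9, -88.6], np.float64(32.0))
```

Call:
arm_command(
  rows=[
    [[8.5, 0, 0, 4, 0], [8.5, 0, 0, 7, 0], [8.5, 0, 0, 9, 0], [8.5, 0, 0, 9.9, 0], [8.5, 0, 0, 9.9, 0], [7.2, 0, 0, 9.9, 0], [6.3, 0, 0, 9.9, 0], [5.4, 0, 0, 9.9, 0], [5.4, 0, 0, 9.9, 0], [5.4, 0, 0, 9.9, 0]],
  ],
  grip_force=40,
)

```text
time: 24.15
eef_pos: [0.5748, -0.0891, 0.012]
ee_rot: [0.305, 0.952, 0.0, 0.001]
wrist_force: [-1.7, 2.4, 14.4]
gripper_width: 0.0603
grasp_force: 39.4
```

Call:
arm_command(
  rows=[
    [[5.4, 0, 0, -1, 0], [5.4, 0, 0, -3, 0], [5.4, 0, 0, -8, 0], [5.4, 0, 0, -14, 0], [5.4, 0, 0, -20, 0], [5.4, 0, 0, -20, 0], [5.4, 0, 0, -20, 0]],
  ],
)

```text
time: 25.02
eef_pos: [0.5737, -0.0892, 0.2109]
ee_rot: [0.305, 0.952, -0.0, -0.0]
wrist_force: [0.1, 0.2, -2.9]
gripper_width: 0.06
grasp_force: 44.1
```

```bash
python3 - <<'E'
from h import *
s=ctrl.state();P=s["eef_pos"];print(s["wrist_force"]);go(.519,-.319,.212,54.5)
for n in("scene","top"): c=cam(n);print(plug(c,P+[0,0,.0236],4))
E
```

```text
[ 0.10740241  0.15136361 -2.89658528]
shift [ -8.88 -21.89  -0.11] yaw 0.0 psi 54.5 j7 1.06 t 25.02
([571.7, -91.1], np.float64(26.0))
([572.8, -89.9], np.float64(7.0))
```

Call:
arm_command(
  rows=[
    [[5.4, -2.2, -5.5, 0, 0], [5.4, -4.4, -11, 0, 0], [5.4, -6.7, -16.5, 0, 0], [5.4, -8.9, -21.9, 0, 0], [5.4, -8.9, -21.9, 0, 0], [5.4, -8.9, -21.9, 3, 0], [5.4, -8.9, -21.9, 5.5, 0], [5.4, -8.9, -21.9, 6.3, 0], [5.4, -8.9, -21.9, 6.3, 0]],
  ],
)

```text
time: 26.25
eef_pos: [0.5196, -0.319, 0.1476]
ee_rot: [0.304, 0.953, 0.0, -0.0]
wrist_force: [1.0, -0.1, -2.3]
gripper_width: 0.0601
grasp_force: 44.2
```

```bash
python3 - <<'E'
from h import *
s=ctrl.state();print(s["wrist_force"]);go(.519,-.319,.1365,54.5)
E
```

```text
[ 1.04040956 -0.06216367 -2.34131184]
shift [ 0.04 -0.03  1.11] yaw 0.1 psi 54.6 j7 1.43 t 26.25
```

Lower to equilibrium, release, and wait clear of it.

Call:
arm_command(
  rows=[
    [[5.4, 0, 0, 0.3, 0], [5.4, 0, 0, 0.6, 0], [5.4, 0, 0, 0.9, 0], [5.4, 0, 0, 1.1, 0], [5.4, 0, 0, 1.1, 0], [5.4, 0, 0, 1.1, 0], [6.4, 0, 0, 1.1, 0], [7.4, 0, 0, 1.1, 0], [8.5, 0, 0, 1.1, 0], [8.5, 0, 0, 0.8, 0]],
  ],
)

```text
time: 27.5
eef_pos: [0.5195, -0.3192, 0.1398]
ee_rot: [0.305, 0.952, -0.0, -0.0]
wrist_force: [0.4, -0.2, -0.3]
gripper_width: 0.0848
grasp_force: 0.0
```

Call:
arm_command(
  rows=[
    [[8.5, 0, 0, 0, 0], [8.5, 0, 0, 0, 0], [8.5, 0, 0, 0, 0], [8.5, 0, 0, 0, 0], [8.5, 0, 0, 0, 0], [8.5, 0, 0, 0, 0], [8.5, 0, 0, 0, 0], [8.5, 0, 0, 0, 0], [8.5, 0, 0, 0, 0], [8.5, 0, 0, 0, 0]],
  ],
)

```text
time: 28.75
eef_pos: [0.5196, -0.3192, 0.1399]
ee_rot: [0.305, 0.953, -0.0, 0.0]
wrist_force: [-0.2, -0.7, -0.5]
gripper_width: 0.0848
grasp_force: 0.0
```

```bash
python3 - <<'E'
from h import *
s=ctrl.state();print(s["wrist_force"],s["gripper_width"]);go(.519,-.319,.1365,54.5)
for n in("scene",): c=cam(n);print(plug(c,(.519,-.319,.1596),4))
E
```

```text
[-0.24737334 -0.6876572  -0.51940109] 0.08476778024832249
shift [ 0.06 -0.01  0.34] yaw 0.0 psi 54.5 j7 1.43 t 28.75
([514.9, -320.2], np.float64(15.0))
```

Call:
arm_command(
  rows=[
    [[8.5, 0, 0, 0.3, 0], [8.5, 0, 0, 0.3, 0], [7, 0, 0, 0.3, 0], [6.3, 0, 0, 0.3, 0], [5.4, 0, 0, 0.3, 0], [5.4, 0, 0, 0.3, 0], [5.4, 0, 0, 0.3, 0]],
  ],
  grip_force=25,
)

```text
time: 29.68
eef_pos: [0.5196, -0.3193, 0.1369]
ee_rot: [0.305, 0.952, -0.0, 0.0]
wrist_force: [0.0, -0.8, -0.1]
gripper_width: 0.0604
grasp_force: 27.0
```

Call:
arm_command(
  rows=[
    [[5.4, 0, 0, 0, 0], [5.4, 0, 0, -0.5, 0], [5.4, 0, 0, -2, 0], [5.4, 0, 0, -5, 0], [5.4, 0, 0, -8.5, 0], [5.4, 0, 0, -8.5, 0]],
  ],
  grip_force=40,
)

```text
time: 30.42
eef_pos: [0.5203, -0.3197, 0.2249]
ee_rot: [0.305, 0.952, -0.001, 0.002]
wrist_force: [0.4, 0.5, -4.2]
gripper_width: 0.0598
grasp_force: 45.1
```

```bash
python3 - <<'E'
from h import *
s=ctrl.state();print(s["wrist_force"],s["gripper_width"]);
c=cam("top"); z=8
u0,v0=int(61/2.54+155)-18,int(210/2.54+120)-18
w=cv2.resize(c["img"][v0:v0+37,u0:u0+37],None,fx=z,fy=z,interpolation=cv2.INTER_CUBIC)[:,:,0]
t,m=cv2.threshold(cv2.GaussianBlur(w,(0,0),5),0,255,cv2.THRESH_BINARY_INV+cv2.THRESH_OTSU)
n,l,st,ce=cv2.connectedComponentsWithStats(m); i=l[18*z,18*z]
cnt=cv2.findContours((l==i).astype(np.uint8),0,2)[0][0]
px=(cnt[:,0]+.5)/z-.5+[u0,v0]; W=unproj(c,px,.018)[:,:2]*1000
print(st[i],"x",W[:,0].min(),W[:,0].max(),"y",W[:,1].min(),W[:,1].max(),"cen",unproj(c,(ce[i]+.5)/z-.5+[u0,v0],.018)*1000)
go(.545,.36,.22,90)
E
```

```text
[ 0.41376614  0.51514327 -4.23421302] 0.05975577413331235
[   49    45   184   208 29273] x 508.58661473891976 583.3084521462881 y 325.97492062076685 392.9532212550648 cen [[546.38849532 359.17819841  18.        ]]
shift [37.36 56.8   0.25] yaw -35.5 psi 54.5 j7 1.43 t 30.48
```

Call:
arm_command(
  rows=[
    [[5.4, 3, 4.5, 0, -4], [5.4, 6, 9, 0, -8], [5.4, 9, 13.7, 0, -12], [5.4, 12, 18.2, 0, -16], [5.4, 15, 22.8, 0, -20], [5.4, 18, 27.4, 0, -24], [5.4, 21, 32, 0, -28], [5.4, 24, 36.5, 0, -32], [5.4, 27, 41, 0, -35.5], [5.4, 30, 45.6, 0, -35.5]],
  ],
)

```text
time: 31.72
eef_pos: [0.5394, 0.2277, 0.2212]
ee_rot: [-0.001, 1.0, -0.0, -0.001]
wrist_force: [0.2, -0.7, -2.6]
gripper_width: 0.0601
grasp_force: 45.1
```

```bash
python3 -c "
from h import *
go(.5463,.3593,.12,90)"
```

```text
shift [-0.72 13.17 10.11] yaw 0.1 psi 90.1 j7 1.03 t 31.73
```

Call:
arm_command(
  rows=[
    [[5.4, -0.3, 5, 0, 0.1], [5.4, -0.7, 10, 2, 0.1], [5.4, -0.7, 13, 5, 0.1], [5.4, -0.7, 13, 8, 0.1], [5.4, -0.7, 13, 10, 0.1], [5.4, -0.7, 13, 12, 0.1], [5.4, -0.7, 13, 16, 0.1], [5.4, -0.7, 13, 16, 0.1], [5.4, -0.7, 13, 16, 0.1]],
  ],
)

```text
time: 32.85
eef_pos: [0.547, 0.3564, 0.0629]
ee_rot: [0.001, 1.0, 0.0, 0.0]
wrist_force: [0.4, 0.0, -1.8]
gripper_width: 0.0597
grasp_force: 45.1
```

```bash
python3 - <<'E'
from h import *
go(.5463,.3593,.035,90)
s=ctrl.state(); P=s["eef_pos"]; print(s["wrist_force"])
c=cam("scene"); print(P[:2],plug(c,P+[0,0,.0233],4))
cv2.imwrite("pics/s10.png",cv2.resize(c["img"][190:310,290:450],(800,600),interpolation=cv2.INTER_CUBIC))
E
```

```text
shift [0.07 0.28 2.79] yaw -0.1 psi 89.9 j7 0.86 t 32.85
[ 0.43456316  0.00862211 -1.79304023]
[0.54701796 0.35644118] ([548.4, 356.9], np.float64(32.0))
```

View pics/s10.png

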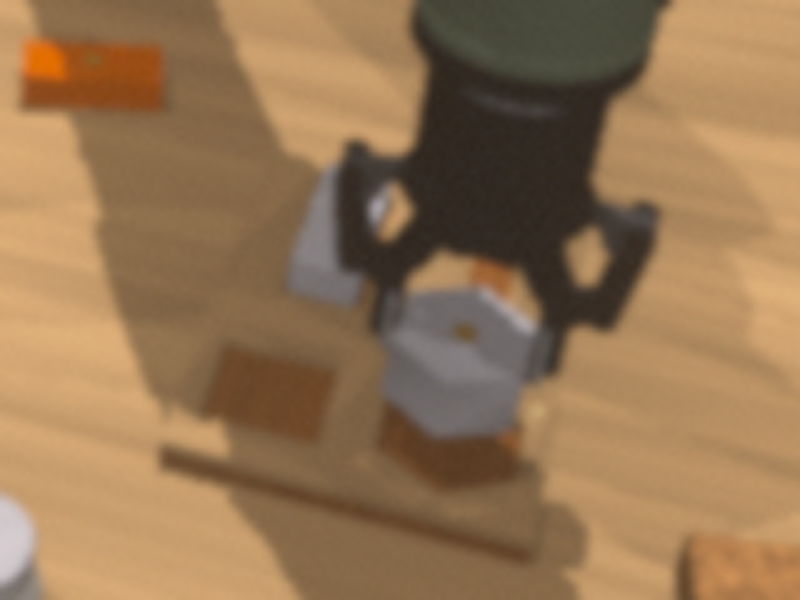

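The hex is lined up with its recess (plug (465,330), recess corner below at (445,487)). Correct the 3 mm and lower.

Call:
arm_command(
  rows=[
    [[5.4, 0.12, 0.26, 0, -0.1], [5.4, 0.12, 0.26, 1, -0.1], [5.4, 0.12, 0.26, 2, -0.1], [5.4, 0.12, 0.26, 3, -0.1], [5.4, 0.12, 0.26, 3.4, -0.1], [5.4, 0.12, 0.26, 3.6, -0.1], [5.4, 0.12, 0.26, 3.75, -0.1], [5.4, 0.12, 0.26, 3.8, -0.1], [5.4, 0.12, 0.26, 3.8, -0.1]],
  ],
)

```text
time: 34.02
eef_pos: [0.5453, 0.3587, 0.025]
ee_rot: [-0.0, 1.0, -0.0, -0.0]
wrist_force: [-9.2, -5.9, 19.3]
gripper_width: 0.0591
grasp_force: 48.1
```

Call:
arm_command(
  rows=[
    [[6.4, 0, 0, 0, 0], [7.4, 0, 0, 0, 0], [8, 0, 0, 0, 0], [8, 0, 0, -1, 0], [8, 0, 0, -4, 0], [8.5, 0, 0, -9, 0], [8.5, 0, 0, -15, 0], [8.5, 0, 0, -18, 0], [8.5, 0, 0, -18, 0]],
  ],
)

```text
time: 35.15
eef_pos: [0.5462, 0.3593, 0.2067]
ee_rot: [-0.0, 1.0, 0.001, 0.002]
wrist_force: [0.1, 0.5, -0.4]
gripper_width: 0.0852
grasp_force: 0.0
```

```bash
python3 - <<'E'
from h import *
c=cam("scene")
print("hex seat",plug(c,(.546,.359,.0466),4),"slab",plug(c,(.4295,.2806,.0355),4),"sq",plug(c,(.4597,-.0843,.0235),4))
go(.4597,-.0843,.2,21)
E
```

```text
hex seat ([545.4, 359.4], np.float64(42.0)) slab ([427.8, 281.0], np.float64(35.0)) sq ([459.6, -84.3], np.float64(55.0))
shift [  8.62 -44.32   0.43] yaw 69.0 psi 90.0 j7 0.88 t 35.2
```

Call:
arm_command(
  rows=[
    [[8.5, 1.1, -5.5, 0, 8], [8.5, 2.2, -11, 0, 16], [8.5, 3.3, -17, 0, 24], [8.5, 4.4, -22.5, 0, 32], [8.5, 5.5, -28, 0, 40], [8.5, 6.6, -34, 0, 50], [8.5, 7.6, -39.5, 2, 60], [8.5, 8.6, -44.3, 6, 69], [8.5, 8.6, -44.3, 9, 69], [8.5, 8.6, -44.3, 9, 69]],
  ],
)

```text
time: 36.45
eef_pos: [0.4586, -0.0842, 0.1123]
ee_rot: [0.566, 0.824, -0.001, -0.002]
wrist_force: [-0.8, 1.7, 1.3]
gripper_width: 0.0848
grasp_force: 0.0
```

```bash
python3 - <<'E'
from h import *
c=cam("scene");print(plug(c,(.4597,-.0843,.0235),4)); c=cam("scene"); go(.4597,-.0843,.0095,21)
E
```

```text
([456.0, -86.7], np.float64(36.0))
shift [-0.04 -0.03 10.48] yaw 0.1 psi 21.1 j7 0.67 t 36.55
```

Call:
arm_command(
  rows=[
    [[8.5, 0, 0, 4, 0], [8.5, 0, 0, 7.5, 0], [8.5, 0, 0, 9.5, 0], [8.5, 0, 0, 10.4, 0], [8.5, 0, 0, 10.4, 0], [7, 0, 0, 10.4, 0], [6, 0, 0, 10.4, 0], [5.2, 0, 0, 10.4, 0], [4.6, 0, 0, 10.4, 0], [4.6, 0, 0, 10.4, 0]],
  ],
  grip_force=45,
)

```text
time: 37.8
eef_pos: [0.4606, -0.0841, 0.0105]
ee_rot: [0.566, 0.824, 0.001, 0.001]
wrist_force: [2.4, 2.0, 15.1]
gripper_width: 0.0505
grasp_force: 44.7
```

Call:
arm_command(
  rows=[
    [[4.6, 0, 0, -1, 0], [4.6, 0, 0, -3, 0], [4.6, 0, 0, -8, 0], [4.6, 0, 0, -14, 0], [4.6, 0, 0, -20, 0], [4.6, 0, 0, -20, 0], [4.6, 0, 0, -20, 0]],
  ],
)

```text
time: 38.67
eef_pos: [0.4592, -0.084, 0.2093]
ee_rot: [0.566, 0.824, -0.0, -0.001]
wrist_force: [0.5, 0.8, -5.8]
gripper_width: 0.0504
grasp_force: 50.3
```

```bash
python3 - <<'E'
from h import *
s=ctrl.state();P=s["eef_pos"];print(s["wrist_force"]);go(.519,-.319,.15,21)
c=cam("scene");print(plug(c,P+[0,0,.0135],4))
cv2.imwrite("pics/s11.png",cv2.resize(c["img"][60:180,150:310],(800,600),interpolation=cv2.INTER_CUBIC))
E
```

```text
[ 0.52580644  0.84759071 -5.78055635]
shift [-24.08  -2.86   5.92] yaw 0.0 psi 21.0 j7 0.65 t 38.67
([461.3, -85.7], np.float64(16.0))
```

View pics/s11.png

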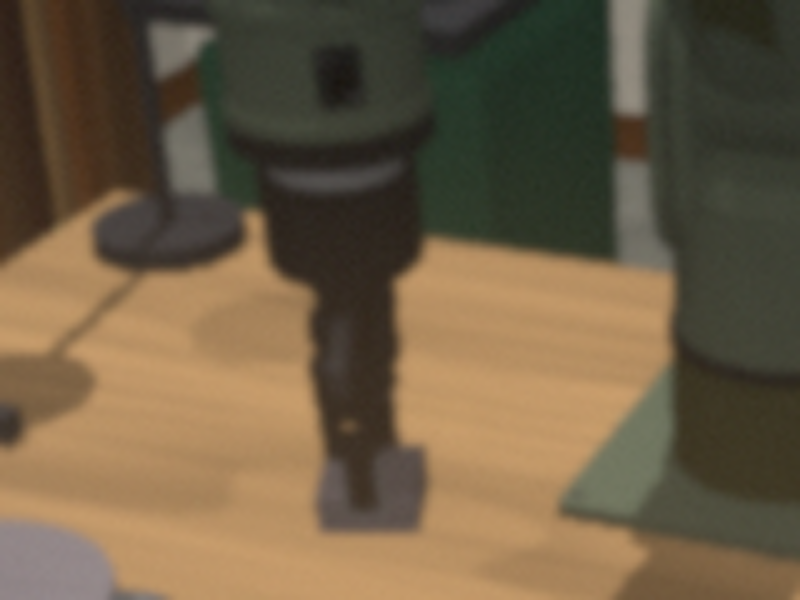

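The square hangs level and near-centred in the fingers (322–424, fingers at 362). On to the pan.

Call:
arm_command(
  rows=[
    [[4.6, -6, -0.7, 0, 0], [4.6, -12, -1.4, 0, 0], [4.6, -18, -2.1, 0, 0], [4.6, -24.1, -2.9, 0, 0], [4.6, -24.1, -2.9, 0, 0], [4.6, -24.1, -2.9, 2, 0], [4.6, -24.1, -2.9, 4, 0], [4.6, -24.1, -2.9, 5.9, 0], [4.6, -24.1, -2.9, 5.9, 0]],
  ],
)

```text
time: 39.85
eef_pos: [0.5183, -0.3185, 0.1486]
ee_rot: [0.566, 0.824, -0.0, -0.002]
wrist_force: [-0.4, 0.6, -3.9]
gripper_width: 0.0508
grasp_force: 50.3
```

```bash
python3 - <<'E'
from h import *
s=ctrl.state();print(s["wrist_force"]);go(.519,-.319,.1315,21)
E
```

```text
[-0.41126743  0.62943749 -3.87086646]
shift [-0.08  0.05  1.71] yaw 0.1 psi 21.1 j7 0.97 t 39.85
```

Call:
arm_command(
  rows=[
    [[4.6, -0.05, 0, 0.4, 0], [4.6, -0.05, 0, 0.8, 0], [4.6, -0.05, 0, 1.2, 0], [4.6, -0.05, 0, 1.5, 0], [4.6, -0.05, 0, 1.7, 0], [4.6, -0.05, 0, 1.7, 0], [4.6, -0.05, 0, 1.7, 0], [4.6, -0.05, 0, 1.7, 0]],
  ],
)

```text
time: 40.85
eef_pos: [0.5195, -0.32, 0.134]
ee_rot: [0.566, 0.824, 0.0, 0.0]
wrist_force: [1.0, 0.1, -1.7]
gripper_width: 0.0505
grasp_force: 50.7
```

Call:
arm_command(
  rows=[
    [[5.4, 0, 0, 0, 0], [6.2, 0, 0, 0, 0], [7.5, 0, 0, 0, 0], [7.5, 0, 0, -0.3, 0], [7.5, 0, 0, -0.3, 0], [7.5, 0, 0, -0.3, 0], [7.5, 0, 0, -0.3, 0], [7.5, 0, 0, -0.3, 0], [7.5, 0, 0, -0.3, 0], [7.5, 0, 0, -0.3, 0]],
  ],
)

```text
time: 42.1
eef_pos: [0.5194, -0.32, 0.1368]
ee_rot: [0.566, 0.824, -0.0, -0.0]
wrist_force: [0.4, 0.1, 0.5]
gripper_width: 0.075
grasp_force: 0.0
```

Call:
arm_command(
  rows=[
    [[7.5, 0, 0, 0, 0], [7.5, 0, 0, 0, 0], [7.5, 0, 0, 0, 0], [7.5, 0, 0, 0, 0], [7.5, 0, 0, 0, 0], [7.5, 0, 0, 0, 0], [7.5, 0, 0, 0, 0]],
  ],
)

```text
time: 42.98
eef_pos: [0.5194, -0.3201, 0.1368]
ee_rot: [0.566, 0.824, -0.0, 0.0]
wrist_force: [-0.0, -0.2, -0.2]
gripper_width: 0.0751
grasp_force: 0.0
```

Call:
arm_command(
  rows=[
    [[7.5, 0, 0, 0.2, 0], [7.5, 0, 0, 0.2, 0], [6.2, 0, 0, 0.2, 0], [5.6, 0, 0, 0.2, 0], [4.6, 0, 0, 0.2, 0], [4.6, 0, 0, 0.2, 0], [4.6, 0, 0, 0.2, 0]],
  ],
  grip_force=25,
)

```text
time: 43.85
eef_pos: [0.5195, -0.32, 0.1349]
ee_rot: [0.566, 0.824, -0.0, 0.0]
wrist_force: [0.2, -0.4, -0.2]
gripper_width: 0.051
grasp_force: 31.0
```

```bash
python3 - <<'E'
from h import *
s=ctrl.state();print(s["wrist_force"]);go(.547,.271,.22,0)
E
```

```text
[ 0.2128318  -0.37504503 -0.18675185]
shift [54.17 23.79 -8.52] yaw 21.0 psi 21.0 j7 0.98 t 43.85
```

Call:
arm_command(
  rows=[
    [[5.6, 0, 0, 0, 0], [6.4, 0, 0, 0, 0], [7.2, 0, 0, 0.3, 0], [7.2, 0, 0, 0.45, 0], [7.2, 0, 0, 0.45, 0], [6.2, 0, 0, 0.45, 0], [5.6, 0, 0, 0.45, 0], [4.6, 0, 0, 0.45, 0], [4.6, 0, 0, 0.45, 0], [4.6, 0, 0, 0.45, 0]],
  ],
)

```text
time: 45.1
eef_pos: [0.5195, -0.32, 0.1304]
ee_rot: [0.566, 0.824, -0.0, 0.0]
wrist_force: [0.8, 0.3, -0.2]
gripper_width: 0.0509
grasp_force: 31.9
```

Call:
arm_command(
  rows=[
    [[4.6, 0, 0, 0, 0], [4.6, 0, 0, 0, 0], [4.6, 0, 0, -0.5, 0], [4.6, 0, 0, -2, 0], [4.6, 0, 0, -5, 0], [4.6, 0, 0, -9, 0], [4.6, 0, 0, -9, 0], [4.6, 0, 0, -9, 0]],
  ],
  grip_force=45,
)

```text
time: 46.1
eef_pos: [0.5191, -0.3198, 0.22]
ee_rot: [0.566, 0.824, -0.0, -0.0]
wrist_force: [-0.4, 0.9, -5.8]
gripper_width: 0.0504
grasp_force: 52.9
```

```bash
python3 - <<'E'
from h import *
s=ctrl.state();P=s["eef_pos"];print(s["wrist_force"]);go(.547,.271,.22,0)
for n in("scene","top"): c=cam(n);print(P,plug(c,P+[0,0,.013],4))
E
```

```text
[-0.35519628  0.89051576 -5.82608721]
shift [5.414e+01 2.381e+01 2.000e-02] yaw 21.0 psi 21.0 j7 0.96 t 46.1
[ 0.51911565 -0.31978671  0.22003426] ([516.2, -319.1], np.float64(20.0))
[ 0.51911565 -0.31978671  0.22003426] ([516.7, -319.1], np.float64(39.0))
```

Call:
arm_command(
  rows=[
    [[4.6, 5.4, 2.4, 0, 3], [4.6, 10.8, 4.8, 0, 6], [4.6, 16.2, 7.1, 0, 9], [4.6, 21.6, 9.5, 0, 12], [4.6, 27, 11.9, 0, 15], [4.6, 32.5, 14.3, 0, 18], [4.6, 38, 16.7, 0, 21], [4.6, 43.5, 19.1, 0, 21], [4.6, 49, 21.5, 0, 21], [4.6, 54.1, 23.8, 0, 21]],
  ],
)

```text
time: 47.45
eef_pos: [0.5467, 0.2725, 0.2195]
ee_rot: [0.707, 0.708, -0.001, -0.0]
wrist_force: [1.1, -0.2, -4.3]
gripper_width: 0.0504
grasp_force: 52.9
```

```bash
python3 -c "
from h import *
go(.5467,.2713,.06,0)"
```

```text
shift [-1.100e-01  1.000e-02  1.595e+01] yaw 0.1 psi 0.1 j7 -0.26 t 47.45
```

Call:
arm_command(
  rows=[
    [[4.6, -0.1, 0, 5, 0.1], [4.6, -0.1, 0, 10, 0.1], [4.6, -0.1, 0, 14, 0.1], [4.6, -0.1, 0, 17, 0.1], [4.6, -0.1, 0, 17.5, 0.1], [4.6, -0.1, 0, 17.5, 0.1], [4.6, -0.1, 0, 17.5, 0.1]],
  ],
)

```text
time: 48.32
eef_pos: [0.5478, 0.2696, 0.0465]
ee_rot: [0.707, 0.707, 0.001, 0.0]
wrist_force: [0.3, -0.9, -4.5]
gripper_width: 0.0506
grasp_force: 52.8
```

```bash
python3 - <<'E'
from h import *
s=ctrl.state();P=s["eef_pos"];print(s["wrist_force"]);go(.5467,.2713,.0215,0)
for n in("scene","top"): c=cam(n);print(P,plug(c,P+[0,0,.013],4))
E
```

```text
[ 0.25666228 -0.92067269 -4.47681638]
shift [ 0.17 -0.12  2.5 ] yaw -0.1 psi -0.1 j7 -0.18 t 48.33
[0.54783751 0.26959535 0.04649516] ([547.6, 268.1], np.float64(13.0))
[0.54783751 0.26959535 0.04649516] ([548.2, 269.2], np.float64(10.0))
```

Call:
arm_command(
  rows=[
    [[4.6, 0.2, -0.1, 0, 0], [4.6, 0.2, -0.1, 0.8, 0], [4.6, 0.2, -0.1, 1.5, 0], [4.6, 0.2, -0.1, 1.9, 0], [4.6, 0.2, -0.1, 2.2, 0], [4.6, 0.2, -0.1, 2.35, 0], [4.6, 0.2, -0.1, 2.4, 0], [4.6, 0.2, -0.1, 2.4, 0]],
  ],
)

```text
time: 49.42
eef_pos: [0.5481, 0.2714, 0.0217]
ee_rot: [0.708, 0.707, 0.002, 0.001]
wrist_force: [7.9, 1.0, 1.1]
gripper_width: 0.0507
grasp_force: 57.5
```

Call:
arm_command(
  rows=[
    [[5.6, 0, 0, 0, 0], [6.4, 0, 0, 0, 0], [7, 0, 0, 0, 0], [7, 0, 0, -1, 0], [7, 0, 0, -4, 0], [7, 0, 0, -9, 0], [8.5, 0, 0, -15, 0], [8.5, 0, 0, -20, 0], [8.5, 0, 0, -20, 0]],
  ],
)

```text
time: 50.55
eef_pos: [0.5475, 0.2716, 0.2255]
ee_rot: [0.708, 0.707, 0.003, 0.001]
wrist_force: [-1.1, -0.5, -0.8]
gripper_width: 0.0848
grasp_force: 0.0
```

```bash
python3 - <<'E'
from h import *
s=ctrl.state();print(s["wrist_force"]);c=cam("scene")
for k,P in dict(sq=(.547,.2713,.0345),hex=(.546,.359,.0466),slab=(.4295,.2806,.0355)).items(): print(k,plug(c,P,4))
go(.70,-.0043,.2,0)
cv2.imwrite("pics/s12.png",np.hstack([cv2.resize(x,(400,300),interpolation=cv2.INTER_CUBIC) for x in (c["img"][190:310,290:450],c["img"][180:330,120:320])]))
E
```

```text
[-1.11311595 -0.54061856 -0.75647345]
sq ([545.1, 270.9], np.float64(41.0))
hex ([545.4, 359.1], np.float64(52.0))
slab ([427.6, 281.1], np.float64(34.0))
shift [-27.57  15.36   2.32] yaw -0.1 psi -0.1 j7 -0.26 t 50.6
```

View pics/s12.png

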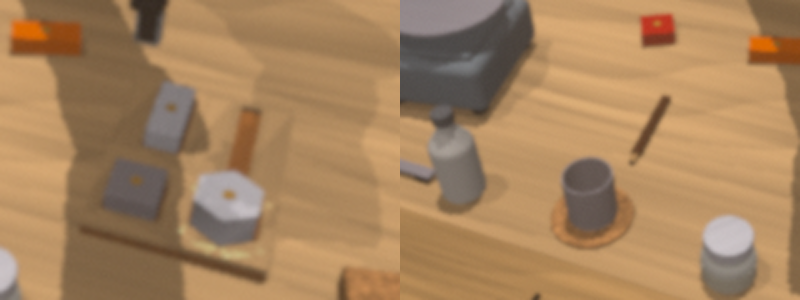

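All three weights sit flat in their recesses: slab (172,107), square (136,181), hex (229,196). The cup is upright on the mat and the look-alikes and bystanders haven't moved. Fetch the cup.

Call:
arm_command(
  rows=[
    [[8.5, -4.5, 2.5, 0, -9], [8.5, -9, 5, 0, -18], [8.5, -13.5, 7.5, 0, -27], [8.5, -18, 10, 0, -36], [8.5, -23, 12.8, 0, -45], [8.5, -27.6, 15.4, 0, -55], [8.5, -27.6, 15.4, 0, -65], [8.5, -27.6, 15.4, 0, -75], [8.5, -27.6, 15.4, 0, -85], [8.5, -27.6, 15.4, 2.3, -90]],
  ],
)

```text
time: 51.85
eef_pos: [0.7003, -0.0049, 0.1984]
ee_rot: [-0.002, 1.0, 0.0, 0.0]
wrist_force: [0.5, 1.1, -0.8]
gripper_width: 0.0851
grasp_force: 0.0
```

```bash
python3 - <<'E'
from h import *
go(.7003,-.0043,.038,90)
c=cam("top")
for k,P in dict(sq=(.547,.2713,.0345),hex=(.546,.359,.0466),slab=(.4295,.2806,.0355)).items(): print(k,plug(c,P,3))
E
```

```text
shift [1.000e-02 5.000e-02 1.604e+01] yaw 0.2 psi 90.2 j7 1.48 t 51.85
sq ([544.1, 270.2], np.float64(56.0))
hex ([544.6, 358.3], np.float64(58.0))
slab ([427.0, 280.5], np.float64(58.0))
```

Call:
arm_command(
  rows=[
    [[8.5, 0, 0, 5, 0.2], [8.5, 0, 0, 10, 0.2], [8.5, 0, 0, 14, 0.2], [8.5, 0, 0, 16, 0.2], [8.5, 0, 0, 16, 0.2], [7, 0, 0, 16, 0.2], [6.2, 0, 0, 16, 0.2], [5.4, 0, 0, 16, 0.2], [5.4, 0, 0, 16, 0.2], [5.4, 0, 0, 16, 0.2]],
  ],
  grip_force=25,
)

```text
time: 53.15
eef_pos: [0.7007, -0.0048, 0.0398]
ee_rot: [0.002, 1.0, -0.0, 0.001]
wrist_force: [-1.7, 0.4, 8.4]
gripper_width: 0.0586
grasp_force: 25.8
```

Call:
arm_command(
  rows=[
    [[5.4, 0, 0, -1, 0], [5.4, 0, 0, -4, 0], [5.4, 0, 0, -9, 0], [5.4, 0, 0, -15, 0], [5.4, 0, 0, -20, 0], [5.4, 0, 0, -20, 0], [5.4, 0, 0, -20, 0]],
  ],
)

```text
time: 54.02
eef_pos: [0.6998, -0.0048, 0.2382]
ee_rot: [0.002, 1.0, -0.0, -0.0]
wrist_force: [0.4, -0.0, -1.7]
gripper_width: 0.0584
grasp_force: 27.5
```

```bash
python3 - <<'E'
from h import *
s=ctrl.state();print(s["wrist_force"],s["gripper_width"]);go(.519,-.319,.18,90)
E
```

```text
[ 0.36920624 -0.03268265 -1.67748899] 0.05838712660784858
shift [ 17.93 -31.5    5.83] yaw -0.3 psi 89.7 j7 1.48 t 54.02
```

Call:
arm_command(
  rows=[
    [[5.4, 3, -5, -1, 0], [5.4, 6, -10.2, -1, 0], [5.4, 9, -15.5, -1, 0], [5.4, 12, -21, -1, 0], [5.4, 15, -26.4, -1, 0], [5.4, 17.9, -31.5, -1, 0], [5.4, 17.9, -31.5, 0, -0.3], [5.4, 17.9, -31.5, 3, -0.3], [5.4, 17.9, -31.5, 5.8, -0.3], [5.4, 17.9, -31.5, 5.8, -0.3]],
  ],
)

```text
time: 55.28
eef_pos: [0.519, -0.3178, 0.1783]
ee_rot: [-0.001, 1.0, 0.001, -0.002]
wrist_force: [0.3, 0.5, -1.1]
gripper_width: 0.0587
grasp_force: 27.5
```

```bash
python3 - <<'E'
from h import *
s=ctrl.state();print(s["wrist_force"],s["gripper_width"]);go(.519,-.319,.1645,90)
E
```

```text
[ 0.3285138   0.54740724 -1.14712358] 0.058681003261016815
shift [-0.01 -0.12  1.38] yaw 0.1 psi 90.1 j7 1.96 t 55.27
```

Call:
arm_command(
  rows=[
    [[5.4, 0, -0.05, 0.5, 0], [5.4, 0, -0.05, 1.0, 0], [5.4, 0, -0.05, 1.3, 0], [5.4, 0, -0.05, 1.5, 0], [5.4, 0, -0.05, 1.5, 0], [5.4, 0, -0.05, 1.5, 0], [5.4, 0, -0.05, 1.5, 0]],
  ],
)

```text
time: 56.15
eef_pos: [0.5197, -0.3195, 0.1654]
ee_rot: [-0.0, 1.0, -0.0, 0.0]
wrist_force: [-0.3, -1.2, -0.1]
gripper_width: 0.0581
grasp_force: 27.6
```

```bash
python3 - <<'E'
from h import *
s=ctrl.state();print(s["wrist_force"],s["gripper_width"]);go(.519,-.319,.1645,90)
E
```

```text
[-0.32868115 -1.22718511 -0.11948613] 0.058094363673323074
shift [0.07 0.05 0.09] yaw 0.0 psi 90.0 j7 1.96 t 56.15
```

Lower another 1 mm, release gently, retreat upward.

Call:
arm_command(
  rows=[
    [[5.4, 0.05, 0, 0.1, 0], [5.4, 0.05, 0, 0.1, 0], [6.2, 0.05, 0, 0.1, 0], [7, 0.05, 0, 0.1, 0], [7.8, 0.05, 0, 0.1, 0], [8.5, 0.05, 0, 0.1, 0], [8.5, 0.05, 0, 0.1, 0], [8.5, 0, 0, -4, 0], [8.5, 0, 0, -10, 0], [8.5, 0, 0, -14, 0]],
  ],
)

```text
time: 57.4
eef_pos: [0.5198, -0.3195, 0.308]
ee_rot: [-0.0, 1.0, -0.001, 0.001]
wrist_force: [-0.3, -0.8, -0.2]
gripper_width: 0.0851
grasp_force: 0.0
```

Call:
arm_command(
  rows=[
    [[8.5, 0, 6, 0, 0], [8.5, 0, 12, 0, 0], [8.5, 0, 18, 0, 0], [8.5, 0, 18, 0, 0], [8.5, 0, 18, 0, 0], [8.5, 0, 18, 0, 0], [8.5, 0, 18, 0, 0], [8.5, 0, 18, 0, 0]],
  ],
)

```text
time: 58.4
eef_pos: [0.5194, -0.1399, 0.3052]
ee_rot: [0.0, 1.0, -0.0, -0.0]
wrist_force: [0.5, -0.7, -0.0]
gripper_width: 0.0852
grasp_force: 0.0
```

```bash
python3 - <<'E'
from h import *
c=cam("top"); z=8
# bright-vs-dark rim: compare with initial picture by circle search on the rim
im=cv2.resize(c["img"],None,fx=4,fy=4,interpolation=cv2.INTER_CUBIC); g=cv2.GaussianBlur(cv2.cvtColor(im,cv2.COLOR_BGR2GRAY),(0,0),2)
def score(x,y):
    t=np.linspace(0,2*np.pi,90); f=lambda r:(proj(c,np.c_[x+r*np.cos(t),y+r*np.sin(t),.192+0*t])*4+1.5).round().astype(int)
    a,b=f(.024),f(.034); return np.abs(g[b[:,1],b[:,0]].astype(float)-g[a[:,1],a[:,0]]).mean()
G=[(score(x,y),x,y) for x in np.arange(.49,.55,.001) for y in np.arange(-.35,-.29,.001)]; print("cup rim",sorted(G)[-3:])
p=unproj(c,(np.array([(607,218),(762,222),(690,139),(684,301)])/2.54+[155,120]),.126); print(p.mean(0)); print(ctrl.state()["eef_pos"],ctrl.state()["joint_velocities"].round(3) if hasattr(ctrl.state()["joint_velocities"],'round') else '')
c=cam("scene")
cv2.imwrite("pics/s13.png",cv2.resize(c["img"][120:240,60:220],(800,600),interpolation=cv2.INTER_CUBIC))
E
```

```text
cup rim [(np.float64(20.544444444444444), np.float64(0.53), np.float64(-0.34099999999999997)), (np.float64(20.57777777777778), np.float64(0.528), np.float64(-0.34099999999999997)), (np.float64(20.644444444444446), np.float64(0.529), np.float64(-0.34099999999999997))]
[ 0.51861087 -0.32240663  0.126     ]
[ 0.51946517 -0.13979121  0.30526184] [-0.004 -0.    -0.002  0.003 -0.001  0.    -0.001]
```

View pics/s13.png

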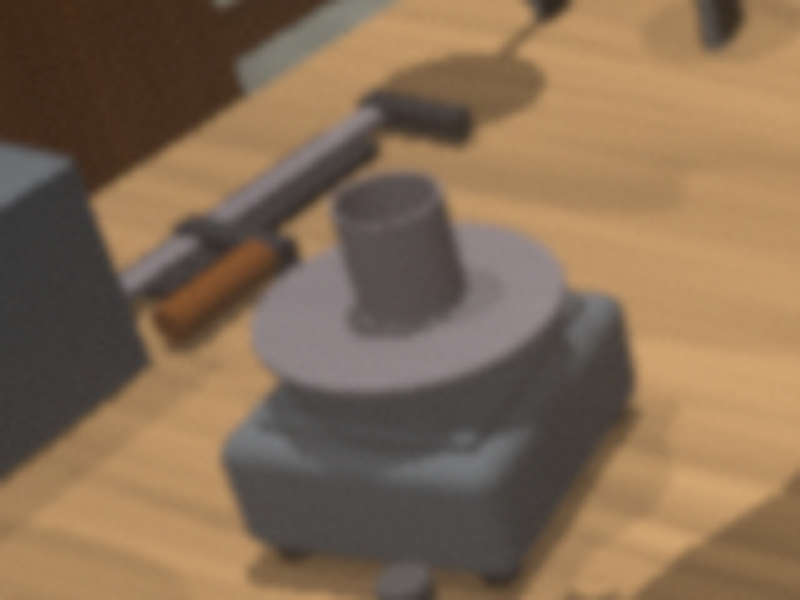

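The cup stands upright with its base at 352–465 px, centre about 408. The pan spans 254–566, centre 410, so the cup is centred. The rim search in the top view was thrown off by the shadow, so I ignore it. The gripper is clear; hand in.

```bash
python3 -c "
from cell import ctrl
print(ctrl.job_done())"
```

```text
the job is handed in; nothing more can be done
None
```

I handed the job in at about 58 s: the slab, hex and square (the bar was absent) were each weighed alone, lightest first, and are down in their recesses, and the cup is back upright in the middle of the pan; the hand-in returned no verdict.

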